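# Roll the dowel out by one turn

### The arm

A 6-joint arm with a two-finger parallel gripper is mounted at the origin on the work surface. World frame = base frame: x ahead of the robot, y to its left, z up, the work surface at z = 0. Lengths are in m, angles in rad, forces in N, time in s.
With the tool pointing down it reaches from about 0.275 to 0.75 m from the base axis. Payload 10.2 kg.
Tool frame: the origin (TCP) lies at the very end of the fingers, on their centre line; the grasp point (between the pads) lies behind it (arm.grasp_offset is the z of the grasp point in the tool frame, in m); z points along the fingers, y is the line along which they close (so a half turn about z gives the same grasp; the last joint's range is limited). The gripper opens to 85 mm and grips with 20 to 120 N. Pads are 22 mm wide; open, the fingers measure 114 mm over their backs; the gripper's body (76 mm by 85 mm) begins 54 mm behind the grasp point. The pads swing forward as they close: fully open they stand 13 mm farther back than shut.
Start: joints at [-1.345, 0.313, 1.498, -0, 1.331, -0.223], TCP at [0.228, -0.473, 0.231] pointing down, gripper open.
Joint ranges: [-2.94, 2.94], [-0.97, 2.17], [0.19, 2.56], [-1.23, 4.37], [0.02, 3.11], [-2.88, 2.88]. Speed limits (rad/s): [2.39, 2.39, 3.01, 3.14, 3.14, 3.14].

### API

Orientations are given as a unit quaternion [w, x, y, z].
In Python, from plant import arm, optics, models gives the robot as it stands. The module is installed in compiled form; this text tells all that it offers.
- The arm moves only by the shell command python3 -m handwheel 'ROWS'. ROWS is JSON, one flat list of numbers, 7 for each row, row after row: the shift along the tool's x, y, z each as a share of 0.025 m, from -1 to 1, then the turn, a rotation vector about the tool's x, y, z each as a share of 6 degrees, from -1 to 1, then the opening, from 0 (shut) to 1 (fully open). A call has exactly 8 rows; each row shifts and turns the commanded pose from where the row before left it, along the tool's axes as they then stand; what a row does not reach is not made up. A row lasts 1/12 s, in which the tool goes at most 41.7 mm and 7.16 degrees, less where a joint would pass 70% of its speed; a pose out of reach is approached as far as the arm can. A call with a number of a shift or a turn outside -1 to 1 is refused whole. A call with a gripper value outside its range is refused whole. The fingers move at their own pace and stop on an object; the grip force is fixed at half the most. Time passes only in rows, so rows that do not move let the fingers close, or fill a call up. It gives the time, the measured TCP pose, the force, the opening and the grip force at its end, in the units of the state.
- arm.get_state(): the state, without advancing time (a new reading comes with each control period).
- optics.grab_frame(name): name is "scene" or "top"; returns (picture, depth): 400x640x3 uint8, red, green, blue; 400x640 float32, m along the optical axis (not along the pixel's ray), 0 where there is no reading.
- optics.camera_params(name): a dict with "intrinsics" (3x3 intrinsics, pixels), "eye" and "attitude" of the camera in the world. Camera axes: x right, y down, z forward; pixel columns grow to the right and rows downward; lengths in m; the calibration is good to about 2 mm. A picture is of the moment at which its call begins. camera_params takes no time and is no camera call.
- arm.sign_off(): hands the job in; it is judged then, once.
Trained networks look in the newest picture that a camera, given by its name, has taken for a name from the list of things; names that differ only in an ending like _2 or _b are one class to them, and where a whole thing is asked for, a point or a joint stands for the part that bears it (a point fixed in the world has none). Each returns a list of dicts, best first, with "score" (0 to 1); they miss things now and then, are a little off and sometimes report something else, mostly with a low value. They report only what shows in the picture. A call takes as long as a camera call. They do not tell look-alikes from the thing itself.
- models.silhouettes(name, camera): "pixels" (400x640 bool, what is visible of it) and "extent" ([left, top, width, height] in pixels, round what is visible of it).
- models.tip_of(name, camera): "pixel" ([column, row] in pixels: a listed point, or the origin of a listed thing).
The state is a dict: "clock": time; "joint_pos": joint angles; "joint_velocities": joint speeds; "effort": joint torques, N m; "ee_pos": TCP position; "orientation": TCP orientation; "ft_force": force on the tool from outside, world axes, zero at the start; "ft_torque": the same for the moment, N m; "grip_width": finger opening in m; "grasp_force": force on a finger pad.
Only numpy, scipy, OpenCV 4.12 (cv2) and the standard library are available. Lean on these libraries where they do the work, as an engineer would, in place of code of your own. Each camera call takes 0.05 s, during which the arm holds its last target. There are 200 camera calls.

### The job

To check the dowel's circumference, roll the oak dowel by pushing on its top with the fingertips, along the white board from the black line to the red line, so that it makes one full turn without skidding and comes to rest lying along the red line with its blue stripe on top again. Do not pinch or lift the dowel, do not disturb the other things on the bench, and finish with the hand clear.

Things in the scene. Friction and masses are not known exactly. Their poses are not given: they have to be found in the camera images.
- dowel: Oak dowel, diameter 40 mm, 140 mm long, about 110 g, lying on the board. Origin at its centre, on its axis (28 mm above the bench); own y along its length, own z from the axis towards the thin blue stripe along its side. Starts on the black line, stripe straight up, along the line within 3 degrees. One turn is 126 mm of travel. It rolls with some resistance: let go, it soon stops and stays.
- board: White board fixed flat on the bench, 270 mm (its x) by 200 mm (its y), 8 mm thick, with short grey ticks every 10 mm along one long edge. Origin at the centre of its underside. Its x axis is the direction of rolling, from the black line to the red line.
- start_line (a point): Middle of the black line across the board (along the board's y), on the board's top face, 63 mm from the centre towards the board's -x.
- finish_line (a point): Middle of the red line across the board (along the board's y), on the board's top face, 126 mm from the black line towards the board's +x. Axes parallel to the board's.
- weights_box: Open walnut weights box with brass weights and a brass latch, fixed, 150 x 240 x 60 mm, its lid standing open to 190 mm high on the far side. To be left alone.
- steel_mass: Steel cylinder mass standing upright, 52 mm diameter, 85 mm high with its knob, 0.9 kg; origin at the centre of its underside. To be left alone.
- beaker: Pale blue enamel beaker standing upright, 76 mm across the rim, 95 mm high; origin at the centre of its underside. To be left alone.
- brass_weight: Plain brass cylinder weight standing upright, 44 mm diameter, 45 mm high; origin at the centre of its underside. To be left alone.
- spirit_level: Wooden spirit level with a glass vial, 220 x 30 x 30 mm, lying on the bench; origin at the centre of its underside, x along its length. To be left alone.
- stopwatch: Round steel stopwatch lying flat, 54 mm diameter, 15 mm high; origin at the centre of its underside. To be left alone.
Things that resemble listed ones, but are neither listed nor needed, are in the scene too. Of the things shaped like the dowel, the wooden one is meant.

How it is judged:
By the outcome, as a careful person would: the job done as asked, in the order asked, and still so for the second after the job is handed in, with the robot touching nothing.
It also fails if it takes over 58 s, if anything falls off the work surface, if the arm or the gripper's body presses on something with over 40 N, if the wrist force passes 120 N, or if a joint passes its speed limit or range.

## Working session

There is one attempt and no reset: what is moved stays moved. The work goes in short steps, Python scripts to look and compute and a shell command to move; the robot and the scene stay as the last step left them, time stands still between calls to the robot, and variables do not carry over. Pictures are saved under pics/ and viewed, at most 10 in all, crops included, and the job is handed in when it is done.

```bash
mkdir -p pics; cat > h.py <<'E'
import numpy as np,cv2
from plant import arm,optics,models
from scipy.spatial.transform import Rotation as R
def cam(n):
    p=optics.camera_params(n);K=np.array(p["intrinsics"]);e=np.array(p["eye"]);a=np.array(p["attitude"])
    M=a if a.shape==(3,3) else R.from_quat(a,scalar_first=True).as_matrix()
    return K,e,M
def ray(n,px,z):
    K,e,M=cam(n);d=M@np.linalg.inv(K)@np.array([px[0],px[1],1.]);return e+d*(z-e[2])/d[2]
def proj(n,P):
    K,e,M=cam(n);q=K@(M.T@(np.array(P)-e));return q[:2]/q[2]
def save(im,f):cv2.imwrite('pics/'+f,cv2.cvtColor(im,cv2.COLOR_RGB2BGR))
E
python3 - <<'E'
from h import *
for n in("scene","top"):
    im,d=optics.grab_frame(n);save(im,n+'0.png');K,e,M=cam(n);print(n,K.tolist(),e,M.tolist())
    for t in("dowel","board"):
        for s in models.silhouettes(t,n):print(t,s["score"],s["extent"])
    for t in("dowel","start_line","finish_line"):print(t,[(round(s["score"],2),s["pixel"],ray(n,s["pixel"],.028 if t=="dowel" else .008).round(3)) for s in models.tip_of(t,n)])
print(arm.get_state(),arm.grasp_offset)
E
```

```text
scene [[373.3816445070808, 0.0, 321.62694484863135], [0.0, 373.3816445070808, 203.29249978420506], [0.0, 0.0, 1.0]] [0.99651984 0.5266986  0.8921192 ] [[-0.7455964014900992, 0.5072207510193847, -0.4322188286277524], [0.6661542197356038, 0.5848285876424503, -0.4628326680395262], [0.018015593619528564, -0.6330107683218894, -0.773933334063773]]
dowel 0.94 [423.9, 189.3, 44.4, 43.3]
dowel 0.59 [313.6, 190.7, 48.8, 16.7]
board 0.93 [296.0, 182.8, 76.7, 83.3]
dowel [(0.73, [440.0, 207.2], array([0.257, 0.253, 0.028])), (0.63, [337.4, 201.7], array([0.474, 0.036, 0.028]))]
start_line [(0.91, [335.3, 202.3], array([0.468, 0.023, 0.008])), (0.59, [251.1, 260.6], array([0.781, 0.022, 0.008])), (0.55, [207.5, 156.9], array([ 0.659, -0.406,  0.008]))]
finish_line [(0.59, [330.9, 238.8], array([0.57 , 0.112, 0.008]))]
top [[508.2779025557891, 0.0, 327.46663837812275], [0.0, 508.2779025557891, 197.1080053741965], [0.0, 0.0, 1.0]] [0.27124856 0.02954871 1.43997049] [[-0.008267601761737405, -0.9849457194186725, 0.17266608398855532], [-0.9999636894221017, 0.00850007896911326, 0.0006070377724911452], 
[... 540 characters left out ...]
int_pos': array([-1.34539048e+00,  3.12907795e-01,  1.49770654e+00, -2.85944011e-05,
        1.33102811e+00, -2.23381555e-01]), 'joint_velocities': array([ 0.00030783,  0.00102878, -0.00145978, -0.00011052,  0.00067575,
       -0.00131719]), 'effort': array([-7.07169711e-04, -4.12037230e+01, -2.59835708e+01, -2.04083858e-04,
        5.52427118e-04, -4.04606439e-06]), 'ee_pos': array([ 0.22777357, -0.47301056,  0.23128772]), 'orientation': array([-2.48813763e-05,  9.74928442e-01,  2.22518613e-01, -1.39133073e-05]), 'ft_force': array([0.07783211, 1.38533344, 0.24955116]), 'ft_torque': array([ 0.02717197, -0.05414973, -0.02477153]), 'grasp_force': 0.0, 'grip_width': 0.08527355986602506} -0.0187
```

View pics/top0.png

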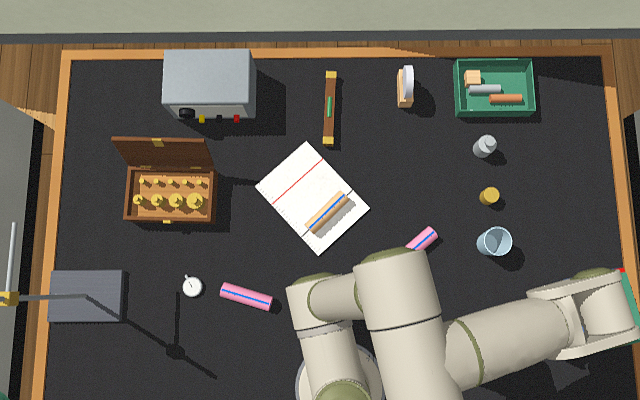

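View pics/scene0.png

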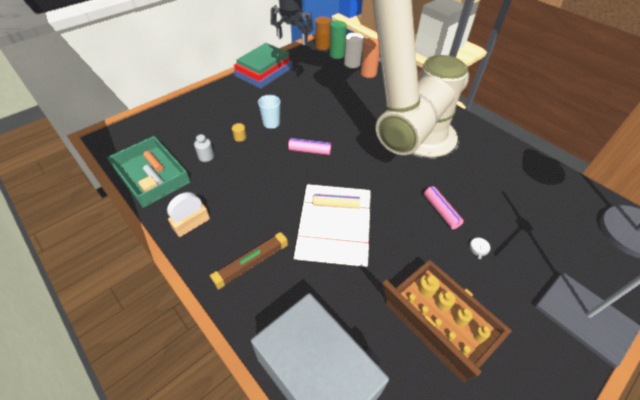

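The wooden dowel is on the white board at top (327,211) and scene (337,201). Two pink look-alikes are off the board, at top (246,296) and (424,240). The tray also holds an orange and a grey rod, at (506,98) and (485,89). I'm choosing the wooden one; next I'll check it in a crop and measure it.

```bash
cat >> h.py <<'E'
def meas(n,tag=None,quiet=False):
    im,d=optics.grab_frame(n);o=im.astype(int);r,g,b=o[...,0],o[...,1],o[...,2]
    K,e,M=cam(n)
    vv,uu=np.mgrid[:400,:640]
    c=np.array([proj(n,[.52,.078,.01])]).ravel();near=(abs(uu-c[0])<62)&(abs(vv-c[1])<62)
    P=(np.linalg.inv(K)@np.stack([uu.ravel(),vv.ravel(),np.ones(uu.size)]))*d.ravel();P=(M@P).T+e;P=P.reshape(400,640,3)
    res={}
    for nm,m,z in(("red",near&(r>150)&(g<130)&(b<130)&(P[...,2]<.02),.008),("blue",near&(b>r+25)&(b>g+15)&(b>90),.048),("wood",near&(P[...,2]>.022)&(P[...,2]<.055),None)):
        v,u=np.nonzero(m)
        if len(u)<8: res[nm]=None;continue
        X=P[m] if z is None else np.array([ray(n,(a,b_),z) for a,b_ in zip(u,v)])
        q=X[:,:2].mean(0);w,V=np.linalg.eigh(np.cov((X[:,:2]-q).T));a=V[:,1]*np.sign(V[0,1]+1e-9)
        t=(X[:,:2]-q)@a
        res[nm]=dict(n=len(u),mid=(q+a*(t.min()+t.max())/2).round(4),ang=round(np.degrees(np.arctan2(a[1],a[0])),1),len=round(np.ptp(t),3),zmax=round(float(np.percentile(P[m][:,2],95)),4))
    if tag:
        x,y=c.astype(int);save(cv2.resize(im[max(y-65,0):y+65,x-70:x+70],None,fx=5,fy=4.6,interpolation=cv2.INTER_CUBIC)[:600],tag)
    if not quiet:
        for k in res:print(n,k,res[k])
    return res
E
python3 - <<'E'
from h import *
meas("top","crop1.png");meas("scene")
im,_=optics.grab_frame("top");g=((im.min(2)>185)*255).astype(np.uint8)
cs,_=cv2.findContours(g[120:270,230:400],0,2);c=max(cs,key=cv2.contourArea);box=cv2.boxPoints(cv2.minAreaRect(c))+[230,120]
B=np.array([ray("top",p,.008)[:2] for p in box]);print(B.round(4),B.mean(0),np.linalg.norm(B-np.roll(B,1,0),axis=1))
E
```

```text
top red {'n': 47, 'mid': array([0.5912, 0.0951]), 'ang': np.float64(-47.0), 'len': np.float64(0.249), 'zmax': 0.0132}
top blue {'n': 116, 'mid': array([0.4753, 0.0346]), 'ang': np.float64(-46.2), 'len': np.float64(0.14), 'zmax': 0.0531}
top wood {'n': 802, 'mid': array([0.5527, 0.023 ]), 'ang': np.float64(-9.5), 'len': np.float64(0.288), 'zmax': 0.05}
scene red None
scene blue {'n': 74, 'mid': array([0.4733, 0.0299]), 'ang': np.float64(-46.5), 'len': np.float64(0.128), 'zmax': 0.05}
scene wood {'n': 720, 'mid': array([0.5621, 0.0304]), 'ang': np.float64(-7.7), 'len': np.float64(0.3), 'zmax': 0.0484}
[[ 0.5561  0.2403]
 [ 0.6953  0.0917]
 [ 0.5457 -0.039 ]
 [ 0.4112  0.1091]] [0.55207457 0.10052188] [0.19542338 0.20365188 0.19866332 0.20006757]
```

View pics/crop1.png

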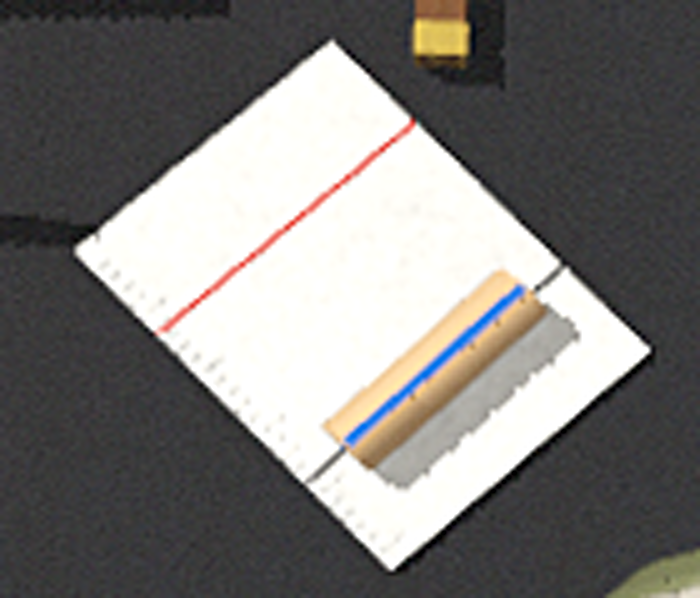

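The crop shows a wooden dowel, stripe up, on the black line. In crop pixels the black line ends are (563,267) and (308,480), the red line ends are (415,122) and (161,332), and the stripe runs (522,289)–(347,442). I'll turn these into positions.

```bash
python3 - <<'E'
from h import *
c=proj("top",[.52,.078,.01]).astype(int)
f=lambda p,z=.008:ray("top",[(p[0]+.5)/5-.5+c[0]-70,(p[1]+.5)/4.6-.5+c[1]-65],z)[:2]
ln={}
for n,a,b,z in(("red",(415,122),(161,332),.008),("black",(563,267),(308,480),.008),("stripe",(522,289),(347,442),.048),("nearedge",(652,350),(393,571),.008),("faredge",(332,40),(75,250),.008)):
    A,B=f(a,z),f(b,z);ln[n]=(A+B)/2;print(n,ln[n].round(4),np.degrees(np.arctan2(*(A-B)[::-1])).round(1),np.linalg.norm(A-B).round(3))
d=ln["red"]-ln["black"];print(np.linalg.norm(d),np.degrees(np.arctan2(d[1],d[0])))
d=ln["faredge"]-ln["nearedge"];print(np.linalg.norm(d),np.degrees(np.arctan2(d[1],d[0])))
E
```

```text
red [0.5707 0.1165] -47.7 0.197
black [0.4775 0.0324] -48.0 0.197
stripe [0.4763 0.0331] -46.6 0.134
nearedge [ 0.4231 -0.0164] -47.7 0.201
faredge [0.6238 0.1656] -47.7 0.2
0.12557621729152016 42.05743889483078
0.2708921194679042 42.18521231092829
```

```bash
python3 -m handwheel '[0,0,0,0,0,-0.95,0.6, 0,0,0,0,0,-0.95,0.6, 0,0,0,0,0,-0.95,0.6, 0.98,-0.38,0,0,0,0,0.6, 0.98,-0.38,0,0,0,0,0.6, 0.98,-0.38,0,0,0,0,0.6, 0.98,-0.38,0,0,0,0,0.6, 0.98,-0.38,0,0,0,0,0.6]'
python3 -m handwheel '[0.98,-0.38,0,0,0,0,0.6, 0.98,-0.38,0,0,0,0,0.6, 0.98,-0.38,0,0,0,0,0.6, 0.98,-0.38,0,0,0,0,0.6, 0.98,-0.38,0,0,0,0,0.6, 0.98,-0.38,0,0,0,0,0.6, 0.98,-0.38,0,0,0,0,0.6, 0.98,-0.38,0,0,0,0,0.6]'
cat >> h.py <<'E'
def where(tgt=(.4763,.0331)):
    s=arm.get_state();r=R.from_quat(s["orientation"],scalar_first=True).as_matrix();p=s["ee_pos"]
    d=np.append(tgt,p[2])-p;print("t",s["clock"],"p",p.round(4),"xang",np.degrees(np.arctan2(r[1,0],r[0,0])).round(2),"zaxis",r[:,2].round(3),"to target in tool mm",(r.T@d*1000).round(1),"F",s["ft_force"].round(1),"grip",round(s["grip_width"],4))
E
python3 -c "
from h import *
where()"
```

```text
clock: 1.42
ee_pos: [0.2857, -0.3538, 0.2313]
orientation: [0.0, 0.931, 0.365, 0.0]
ft_force: [0.4, -0.5, -0.1]
grip_width: 0.0513
grasp_force: 0.0
clock: 2.08
ee_pos: [0.3779, -0.1648, 0.2315]
orientation: [0.0, 0.931, 0.365, 0.0]
ft_force: [0.3, -0.3, -0.9]
grip_width: 0.0515
grasp_force: 0.0
t 2.0833 p [ 0.3779 -0.1648  0.2315] xang 42.81 zaxis [ 0. -0. -1.] to target in tool mm [206.7 -78.3  -0. ] F [ 0.3 -0.3 -0.9] grip 0.0515
```

```bash
python3 -m handwheel '[0.95,-0.38,0,0,0,0,0.6, 0.95,-0.38,0,0,0,0,0.6, 0.95,-0.38,0,0,0,0,0.6, 0.95,-0.38,0,0,0,0,0.6, 0.95,-0.38,0,0,0,0,0.6, 0.95,-0.38,0,0,0,0,0.6, 0.95,-0.38,0,0,0,0,0.6, 0.95,-0.38,0,0,0,0,0.6]' >/dev/null
python3 -m handwheel '[0,0,1,0,0,0,0.6, 0,0,1,0,0,0,0.6, 0,0,1,0,0,0,0.6, 0,0,1,0,0,0,0.6, 0,0,1,0,0,0,0.6, 0,0,0.6,0,0,0,0.6, 0,0,0,0,0,0,0.6, 0,0,0,0,0,0,0.6]' >/dev/null
python3 - <<'E'
from h import *
where()
im,_=optics.grab_frame("scene");c=proj("scene",[.5,.06,.06]).astype(int)
save(cv2.resize(im[c[1]-60:c[1]+60,c[0]-70:c[0]+70],None,fx=5,fy=5,interpolation=cv2.INTER_CUBIC),"crop2.png")
E
```

```text
t 3.4167 p [0.4652 0.0189 0.0914] xang 42.81 zaxis [-0.001  0.    -1.   ] to target in tool mm [17.8 -2.9 -0. ] F [ 0.7 -0.2  0.1] grip 0.051
```

View pics/crop2.png

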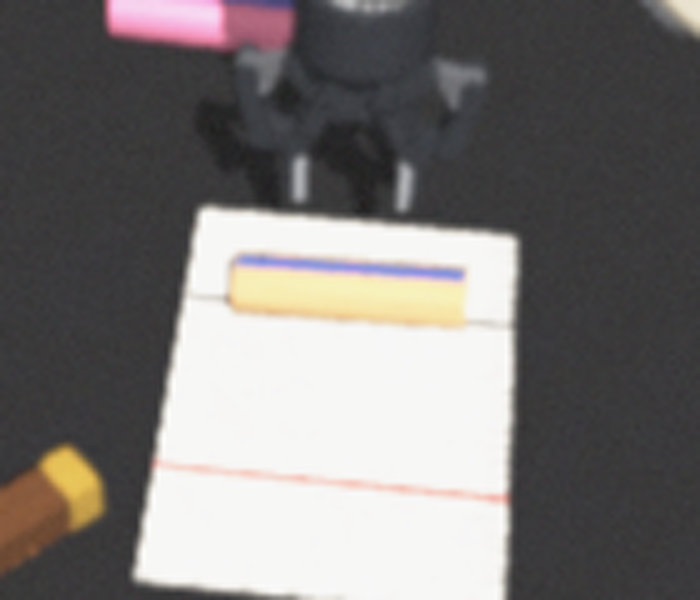

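```bash
python3 -m handwheel '[0.43,-0.12,0.7,0,0,0,0.6, 0,0,0.64,0,0,0,0.6, 0,0,0,0,0,0,0.6, 0,0,0.06,0,0,0,0.6, 0,0,0.06,0,0,0,0.6, 0,0,0.06,0,0,0,0.6, 0,0,0.06,0,0,0,0.6, 0,0,0,0,0,0,0.6]' 
python3 -c "
from h import *
where()"
```

```text
clock: 4.13
ee_pos: [0.4712, 0.0283, 0.0521]
orientation: [0.0, 0.931, 0.365, 0.0]
ft_force: [-0.3, 0.7, 0.3]
grip_width: 0.0512
grasp_force: 0.0
t 4.1333 p [0.4712 0.0283 0.0521] xang 42.8 zaxis [ 0. -0. -1.] to target in tool mm [ 7. -0.  0.] F [-0.3  0.7  0.3] grip 0.0512
```

```bash
for i in 1 2; do python3 -m handwheel '[0,0,0.05,0,0,0,0.6, 0,0,0.05,0,0,0,0.6, 0,0,0.05,0,0,0,0.6, 0,0,0,0,0,0,0.6, 0,0,0,0,0,0,0.6, 0,0,0,0,0,0,0.6, 0,0,0,0,0,0,0.6, 0,0,0,0,0,0,0.6]' | grep -E 'pos|force';done
```

```text
ee_pos: [0.4711, 0.0284, 0.0481]
ft_force: [0.6, 0.2, 0.8]
grasp_force: 0.0
ee_pos: [0.4713, 0.0285, 0.0446]
ft_force: [-1.0, 0.8, 5.3]
grasp_force: 2.8
```

```bash
python3 -m handwheel '[0,0,0.02,0,0,0,0.6, 0,0,0,0,0,0,0.6, 0.08,0,0,0,0,0,0.6, 0.16,0,0,0,0,0,0.6, 0.16,0,0,0,0,0,0.6, 0.08,0,0,0,0,0,0.6, 0,0,0,0,0,0,0.6, 0,0,0,0,0,0,0.6]' | grep -E 'pos|force'
python3 - <<'E'
from h import *
where();meas("scene","crop3.png")
E
```

```text
ee_pos: [0.4802, 0.037, 0.0446]
ft_force: [-2.7, 3.4, 10.8]
grasp_force: 5.6
t 6.1333 p [0.4802 0.037  0.0446] xang 42.82 zaxis [ 0.001  0.001 -1.   ] to target in tool mm [-5.5  0.2 -0. ] F [-2.7  3.4 10.8] grip 0.0509
scene red None
scene blue {'n': 78, 'mid': array([0.4822, 0.0396]), 'ang': np.float64(-45.4), 'len': np.float64(0.133), 'zmax': 0.0513}
scene wood {'n': 701, 'mid': array([0.5638, 0.0335]), 'ang': np.float64(-9.4), 'len': np.float64(0.295), 'zmax': 0.0484}
```

View pics/crop3.png

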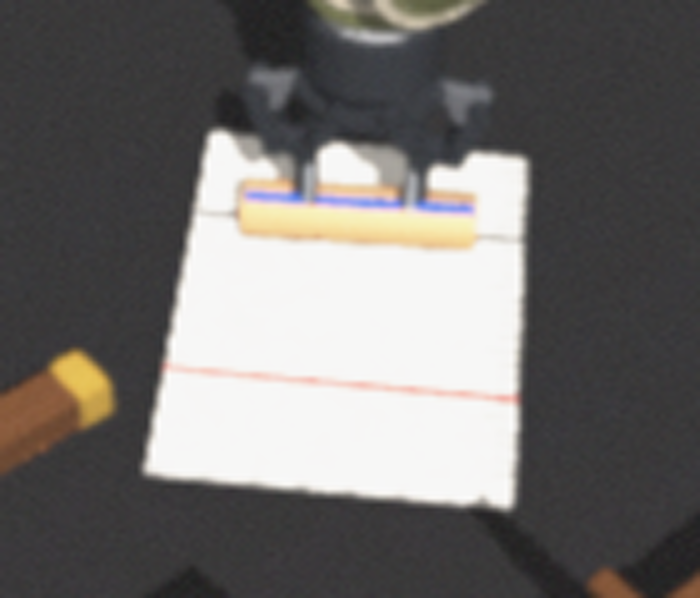

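```bash
python3 -m handwheel '[0.08,0,0,0,0,0,0.6, 0.16,0,0,0,0,0,0.6, 0.16,0,0,0,0,0,0.6, 0.16,0,0,0,0,0,0.6, 0.1,0,0,0,0,0,0.6, 0.06,0,0,0,0,0,0.6, 0,0,0,0,0,0,0.6, 0,0,0,0,0,0,0.6]' | grep -E 'pos|force'
python3 -m handwheel '[0,0,-0.1,0,0,0,0.6, 0,0,-0.2,0,0,0,0.6, 0,0,0,0,0,0,0.6, -0.33,0,0,0,0,0,0.6, -0.33,0,0,0,0,0,0.6, 0,0,0,0,0,0,0.6, 0,0,0,0,0,0,0.6, 0,0,0,0,0,0,0.6]' | grep -E 'pos|force'
python3 - <<'E'
from h import *
where();meas("scene");meas("top")
E
```

```text
ee_pos: [0.4931, 0.0493, 0.0443]
ft_force: [-2.7, 4.1, 8.3]
grasp_force: 4.2
ee_pos: [0.481, 0.0374, 0.0513]
ft_force: [1.2, 0.1, 0.4]
grasp_force: 0.0
t 7.5167 p [0.481  0.0374 0.0513] xang 42.79 zaxis [ 0.  0. -1.] to target in tool mm [-6.4  0.  -0. ] F [1.2 0.1 0.4] grip 0.051
scene red None
scene blue {'n': 94, 'mid': array([0.4966, 0.0548]), 'ang': np.float64(-46.1), 'len': np.float64(0.131), 'zmax': 0.0459}
scene wood {'n': 728, 'mid': array([0.5669, 0.0369]), 'ang': np.float64(-11.5), 'len': np.float64(0.289), 'zmax': 0.0482}
top red {'n': 28, 'mid': array([0.5718, 0.1155]), 'ang': np.float64(-47.7), 'len': np.float64(0.192), 'zmax': 0.0122}
top blue None
top wood {'n': 96, 'mid': array([0.6043, 0.011 ]), 'ang': np.float64(11.6), 'len': np.float64(0.194), 'zmax': 0.0346}
```

```bash
cat >> h.py <<'E'
from scipy.optimize import least_squares
A=np.radians(42.1);UX=np.array([np.cos(A),np.sin(A)]);UY=np.array([-UX[1],UX[0]]);S0=np.array([.4775,.0324])
def dowel(n="scene"):
    """cylinder fit in board frame (origin black line): bx mm, yaw deg, mid by mm, stripe angle deg (0=top, + forward)"""
    im,d=optics.grab_frame(n);o=im.astype(int);r,g,b=o[...,0],o[...,1],o[...,2];K,e,M=cam(n)
    vv,uu=np.mgrid[:400,:640]
    P=((M@((np.linalg.inv(K)@np.stack([uu.ravel(),vv.ravel(),np.ones(uu.size)]))*d.ravel())).T+e).reshape(400,640,3)
    X,Y=(P[...,:2]-S0)@UX,(P[...,:2]-S0)@UY
    on=(X>-.05)&(X>-.05)&(X<.19)&(abs(Y)<.095)&(P[...,2]>.014)&(P[...,2]<.055)
    blue=on&(b>r+25)&(b>g+15);m=on&((r>b+35)|blue)
    x,y,z=X[m],Y[m],P[...,2][m];w=lambda q:np.hypot((x-q[0]-q[1]*y)*np.cos(np.arctan(q[1])),z-.028-q[2])-.02
    f=least_squares(w,[x.mean()-.005,0,0],loss="soft_l1",f_scale=.002).x
    ang=np.degrees(np.arctan2(X[blue]-f[0]-f[1]*Y[blue],P[...,2][blue]-.028-f[2]))
    print(n,"n",m.sum(),"bx",(f[0]*1000).round(1),"yaw",-np.degrees(f[1]).round(2),"dz",(f[2]*1000).round(1),"by",((y.min()+y.max())*500).round(1),"len",(np.ptp(y)*1000).round(),"stripe",blue.sum(),np.median(ang).round(1) if blue.any() else None)
E
python3 -c "
from h import *
dowel();where((.4775,.0324))"
```

```text
scene n 506 bx 11.2 yaw 1.89 dz -0.7 by 2.0 len 139.0 stripe 94 41.8
t 7.6667 p [0.4811 0.0377 0.0513] xang 42.82 zaxis [ 0.  0. -1.] to target in tool mm [-6.2  1.4 -0. ] F [-0.   0.3 -0.9] grip 0.0515
```

```bash
python3 -m handwheel '[0,0,0.1,0,0,0,0.6, 0,0,0.14,0,0,0,0.6, 0,0,0.07,0,0,0,0.6, 0,0,0,0,0,0,0.6, 0.08,0,0,0,0,0.1,0.6, 0.14,0,0,0,0,0.1,0.6, 0.18,0,0,0,0,0.1,0.6, 0.2,0,0,0,0,0.1,0.6]' | grep -E 'pos|force'
python3 -m handwheel '[0.2,0,0,0,0,0,0.6, 0.2,0,0,0,0,0,0.6, 0.16,0,0,0,0,0,0.6, 0.12,0,0,0,0,0,0.6, 0.08,0,0,0,0,0,0.6, 0,0,0,0,0,0,0.6, 0,0,-0.1,0,0,0,0.6, 0,0,-0.2,0,0,0,0.6]' | grep -E 'pos|force'
python3 -m handwheel '[0,0,0,0,0,0,0.6, -0.33,0,0,0,0,0,0.6, -0.33,0,0,0,0,0,0.6, 0,0,0,0,0,0,0.6, 0,0,0,0,0,0,0.6, 0,0,0,0,0,0,0.6, 0,0,0,0,0,0,0.6, 0,0,0,0,0,0,0.6]' | grep -E 'pos|force'
python3 -c "
from h import *
dowel();where((.4775,.0324))"
```

```text
ee_pos: [0.4926, 0.0481, 0.0445]
ft_force: [-3.4, 3.0, 14.5]
grasp_force: 7.5
ee_pos: [0.5062, 0.0601, 0.0506]
ft_force: [-0.1, -0.2, -0.1]
grasp_force: 0.0
ee_pos: [0.4942, 0.0492, 0.051]
ft_force: [0.2, 0.1, 0.2]
grasp_force: 0.0
scene n 566 bx 28.7 yaw 1.75 dz -1.2 by 3.1 len 139.0 stripe 50 87.1
t 9.7167 p [0.4941 0.0493 0.051 ] xang 40.42 zaxis [ 0.  0. -1.] to target in tool mm [-23.6   2.1  -0. ] F [-0.6  0.3  0.2] grip 0.0511
```

```bash
python3 -m handwheel '[0,0,0.1,0,0,-0.8,0.6, 0,0,0.14,0,0,0,0.6, 0,0,0.07,0,0,0,0.6, 0,0,0,0,0,0,0.6, 0.08,0,0,0,0,0.1,0.6, 0.14,0,0,0,0,0.15,0.6, 0.18,0,0,0,0,0.15,0.6, 0.2,0,0,0,0,0.15,0.6]' | grep -E 'pos|force'
python3 -m handwheel '[0.2,0,0,0,0,0.15,0.6, 0.2,0,0,0,0,0.15,0.6, 0.16,0,0,0,0,0.1,0.6, 0.12,0,0,0,0,0.05,0.6, 0.08,0,0,0,0,0,0.6, 0,0,0,0,0,0,0.6, 0,0,-0.1,0,0,0,0.6, 0,0,-0.2,0,0,0,0.6]' | grep -E 'pos|force'
python3 -m handwheel '[0,0,0,0,0,0,0.6, -0.34,0,0,0,0,0,0.6, -0.34,0,0,0,0,-0.6,0.6, 0,0,0,0,0,0,0.6, 0,0,0,0,0,0,0.6, 0,0,0,0,0,0,0.6, 0,0,0,0,0,0,0.6, 0,0,0,0,0,0,0.6]' | grep -E 'pos|force'
python3 -c "
from h import *
dowel();dowel('top');where((.4775,.0324))"
```

```text
ee_pos: [0.5057, 0.06, 0.0445]
ft_force: [-1.2, 1.0, 12.8]
grasp_force: 6.8
ee_pos: [0.519, 0.0721, 0.0505]
ft_force: [-0.0, 0.3, -0.5]
grasp_force: 0.0
ee_pos: [0.5063, 0.0613, 0.0508]
ft_force: [1.0, 0.4, -0.8]
grasp_force: 0.0
scene n 612 bx 45.9 yaw 1.61 dz -1.0 by 2.5 len 139.0 stripe 0 Noneh.py:46: RuntimeWarning: Mean of empty slice.
  f=least_squares(w,[x.mean()-.005,0,0],loss="soft_l1",f_scale=.002).x
  ret = ret.dtype.type(ret / rcount)
Traceback (most recent call last):
  File "h.py", line 46, in dowel
    f=least_squares(w,[x.mean()-.005,0,0],loss="soft_l1",f_scale=.002).x
      ~~~~~~~~~~~~~^^^^^^^^^^^^^^^^^^^^^^^^^^^^^^^^^^^^^^^^^^^^^^^^^^^
ValueError: Initial guess is outside of provided bounds
```

```bash
for i in 1; do python3 -m handwheel '[0,0,0.1,0,0,0,0.6, 0,0,0.14,0,0,0,0.6, 0,0,0.07,0,0,0,0.6, 0,0,0,0,0,0,0.6, 0.08,0,0,0,0,0.05,0.6, 0.14,0,0,0,0,0.1,0.6, 0.18,0,0,0,0,0.1,0.6, 0.2,0,0,0,0,0.1,0.6]' | grep -E 'pos|force'
python3 -m handwheel '[0.2,0,0,0,0,0.1,0.6, 0.2,0,0,0,0,0.1,0.6, 0.16,0,0,0,0,0.05,0.6, 0.12,0,0,0,0,0,0.6, 0.08,0,0,0,0,0,0.6, 0,0,0,0,0,0,0.6, 0,0,-0.1,0,0,0,0.6, 0,0,-0.2,0,0,0,0.6]' | grep -E 'pos|force'
python3 -m handwheel '[0,0,0,0,0,0,0.6, -0.34,0,0,0,0,0,0.6, -0.34,0,0,0,0,-0.6,0.6, 0,0,0,0,0,0,0.6, 0,0,0,0,0,0,0.6, 0,0,0,0,0,0,0.6, 0,0,0,0,0,0,0.6, 0,0,0,0,0,0,0.6]' | grep -E 'pos|force'
done
python3 -c "
from h import *
dowel();where((.4775,.0324))"
```

```text
ee_pos: [0.5179, 0.0719, 0.0445]
ft_force: [-4.5, 2.8, 16.9]
grasp_force: 8.6
ee_pos: [0.5315, 0.0836, 0.0501]
ft_force: [-0.2, -0.6, -0.1]
grasp_force: 0.0
ee_pos: [0.5188, 0.0728, 0.0505]
ft_force: [0.8, 0.6, 0.2]
grasp_force: 0.0
scene n 626 bx 63.2 yaw 1.84 dz -1.0 by 3.4 len 139.0 stripe 0 None
t 13.8667 p [0.5188 0.0728 0.0505] xang 42.8 zaxis [ 0.  0. -1.] to target in tool mm [-57.7   1.6  -0. ] F [-0.   0.9  0.3] grip 0.0513
```

```bash
for i in 1 2; do python3 -m handwheel '[0,0,0.1,0,0,0,0.6, 0,0,0.14,0,0,0,0.6, 0,0,0.06,0,0,0,0.6, 0,0,0,0,0,0,0.6, 0.08,0,0,0,0,0.05,0.6, 0.14,0,0,0,0,0.1,0.6, 0.18,0,0,0,0,0.1,0.6, 0.2,0,0,0,0,0.1,0.6]' | grep -E 'pos|force'
python3 -m handwheel '[0.2,0,0,0,0,0.1,0.6, 0.2,0,0,0,0,0.1,0.6, 0.16,0,0,0,0,0.05,0.6, 0.12,0,0,0,0,0,0.6, 0.08,0,0,0,0,0,0.6, 0,0,0,0,0,0,0.6, 0,0,-0.1,0,0,0,0.6, 0,0,-0.2,0,0,0,0.6]' | grep -E 'pos|force'
python3 -m handwheel '[0,0,0,0,0,0,0.6, -0.34,0,0,0,0,0,0.6, -0.34,0,0,0,0,-0.6,0.6, 0,0,0,0,0,0,0.6, 0,0,0,0,0,0,0.6, 0,0,0,0,0,0,0.6, 0,0,0,0,0,0,0.6, 0,0,0,0,0,0,0.6]' | grep -E 'pos|force'
python3 -c "
from h import *
dowel();where((.4775,.0324))"
done
```

```text
ee_pos: [0.5305, 0.0834, 0.0445]
ft_force: [-3.3, 4.1, 15.9]
grasp_force: 8.1
ee_pos: [0.544, 0.095, 0.0501]
ft_force: [-0.9, -0.3, 0.2]
grasp_force: 0.0
ee_pos: [0.5314, 0.0842, 0.0505]
ft_force: [0.4, -0.3, 0.2]
grasp_force: 0.0
scene n 648 bx 80.7 yaw 1.73 dz -1.0 by 3.6 len 138.0 stripe 0 None
t 15.9167 p [0.5314 0.0842 0.0505] xang 42.79 zaxis [ 0.  0. -1.] to target in tool mm [-74.7   1.5  -0. ] F [ 0.  -0.7  0.2] grip 0.0515
ee_pos: [0.5431, 0.0949, 0.0445]
ft_force: [-4.6, 4.7, 15.7]
grasp_force: 7.8
ee_pos: [0.5566, 0.1065, 0.0501]
ft_force: [0.6, -0.3, 0.2]
grasp_force: 0.0
ee_pos: [0.5439, 0.0957, 0.0505]
ft_force: [0.7, -0.3, 0.6]
grasp_force: 0.0
scene n 652 bx 98.0 yaw 1.84 dz -1.1 by 3.8 len 139.0 stripe 0 None
t 17.9667 p [0.5439 0.0957 0.0505] xang 42.8 zaxis [ 0.  0. -1.] to target in tool mm [-91.8   1.4  -0. ] F [ 0.3  0.2 -0.7] grip 0.0512
```

```bash
python3 -m handwheel '[0,0,0.1,0,0,0,0.6, 0,0,0.14,0,0,0,0.6, 0,0,0.06,0,0,0,0.6, 0,0,0,0,0,0,0.6, 0.08,0,0,0,0,0.05,0.6, 0.14,0,0,0,0,0.1,0.6, 0.18,0,0,0,0,0.1,0.6, 0.2,0,0,0,0,0.1,0.6]' | grep -E 'pos|force'
python3 -m handwheel '[0.2,0,0,0,0,0.1,0.6, 0.2,0,0,0,0,0.1,0.6, 0.16,0,0,0,0,0.05,0.6, 0.12,0,0,0,0,0,0.6, 0.08,0,0,0,0,0,0.6, 0,0,0,0,0,0,0.6, 0,0,-0.1,0,0,0,0.6, 0,0,-0.2,0,0,0,0.6]' | grep -E 'pos|force'
python3 -m handwheel '[0,0,-0.4,0,0,0,0.6, -0.4,0,-0.6,0,0,0,0.6, -1,0,-1,0,0,0,0.6, -1,0,-1,0,0,-0.6,0.6, -1,0,-1,0,0,0,0.6, -1,0,-1,0,0,0,0.6, -1,0,0,0,0,0,0.6, 0,0,0,0,0,0,0.6]' | grep -E 'pos|force'
python3 - <<'E'
from h import *
where((.4775,.0324));meas("top","crop4.png");dowel();dowel("top")
E
```

```text
ee_pos: [0.5556, 0.1064, 0.0445]
ft_force: [-4.6, 3.3, 14.1]
grasp_force: 7.4
ee_pos: [0.5691, 0.118, 0.0501]
ft_force: [-0.9, -0.2, 0.6]
grasp_force: 0.0
ee_pos: [0.4664, 0.027, 0.1774]
ft_force: [-1.0, -0.4, -0.9]
grasp_force: 0.0
t 19.9667 p [0.4664 0.027  0.1774] xang 42.7 zaxis [ 0.002 -0.001 -1.   ] to target in tool mm [11.8  3.6  0. ] F [-1.  -0.4 -0.9] grip 0.0514
top red {'n': 11, 'mid': array([0.5717, 0.1154]), 'ang': np.float64(-47.6), 'len': np.float64(0.192), 'zmax': 0.0087}
top blue {'n': 38, 'mid': array([0.5274, 0.1439]), 'ang': np.float64(-45.6), 'len': np.float64(0.045), 'zmax': 0.0517}
top wood {'n': 375, 'mid': array([0.6046, 0.0907]), 'ang': np.float64(-37.7), 'len': np.float64(0.242), 'zmax': 0.0503}
scene n 616 bx 115.3 yaw 1.53 dz -0.9 by 4.8 len 138.0 stripe 64 -20.1
top n 242 bx 117.6 yaw 0.54 dz -0.6 by -3.3 len 158.0 stripe 38 -14.5
```

View pics/crop4.png

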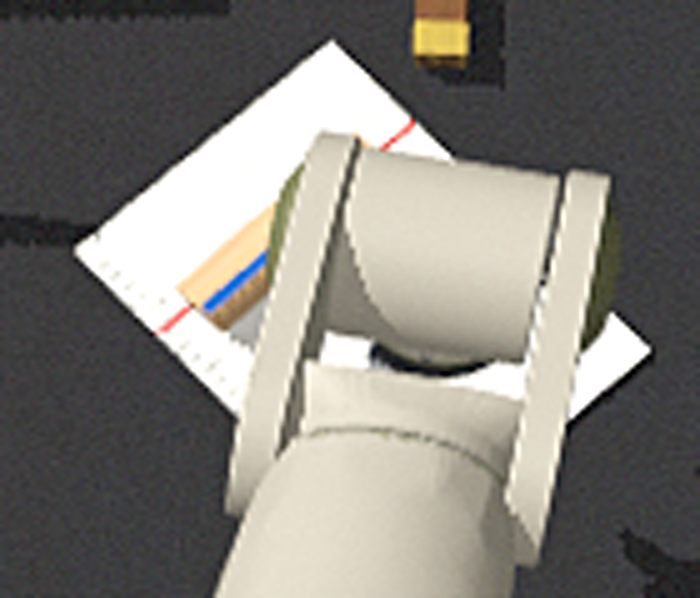

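```bash
python3 -m handwheel '[0.847,0,0.5,0,0,0,0.6, 0.847,0,0.5,0,0,0,0.6, 0.847,0,0.5,0,0,0,0.6, 0.847,0,0.5,0,0,0,0.6, 0.847,0,0.5,0,0,0,0.6, 0.847,0,0.5,0,0,0,0.6, 0,0,0.8,0,0,0,0.6, 0,0,0.8,0,0,0,0.6]' >/dev/null
python3 -m handwheel '[0,0,0.3,0,0,0,0.6, 0,0,0,0,0,0,0.6, 0,0,0,0,0,0,0.6, 0,0,0,0,0,0,0.6, 0,0,0,0,0,0,0.6, 0,0,0,0,0,0,0.6, 0,0,0,0,0,0,0.6, 0,0,0,0,0,0,0.6]' |grep -E 'pos|force'
python3 -c "
from h import *
where((.4775,.0324));dowel()"
```

```text
ee_pos: [0.5614, 0.1152, 0.0535]
ft_force: [0.6, -0.3, -0.4]
grasp_force: 0.0
t 21.45 p [0.5614 0.1152 0.0535] xang 42.81 zaxis [ 0.001 -0.    -1.   ] to target in tool mm [-1.178e+02  3.800e+00 -1.000e-01] F [ 0.6 -0.3 -0.4] grip 0.0509
scene n 595 bx 115.4 yaw 1.74 dz -0.9 by 5.8 len 140.0 stripe 44 -20.9
```

```bash
python3 -m handwheel '[-0.1,0,0.12,0,0,0,0.6, 0,0,0.15,0,0,0,0.6, 0,0,0.1,0,0,0,0.6, 0,0,0,0,0,0,0.6, 0.06,0,0,0,0,0,0.6, 0.1,0,0,0,0,0,0.6, 0.12,0,0,0,0,0,0.6, 0.12,0,0,0,0,0,0.6]' | grep -E 'pos|force'
python3 -m handwheel '[0.1,0,0,0,0,0,0.6, 0.06,0,0,0,0,0,0.6, 0,0,0,0,0,0,0.6, 0,0,0,0,0,0,0.6, 0,0,0,0,0,0,0.6, 0,0,-0.1,0,0,0,0.6, 0,0,-0.2,0,0,0,0.6, 0,0,-0.4,0,0,0,0.6]' | grep -E 'pos|force'
python3 -m handwheel '[0,0,-0.4,0,0,0,0.6, -0.4,0,-0.8,0,0,0,0.6, -1,0,-1,0,0,0,0.6, -1,0,-1,0,0,0,0.6, -1,0,-1,0,0,0,0.6, -1,0,-1,0,0,0,0.6, -1,0,0,0,0,0,0.6, -1,0,0,0,0,0,0.6]' | grep -E 'pos|force'
python3 -m handwheel '[-1,0.3,0,0,0,0,0.6, -1,0.3,0,0,0,0,0.6, -1,0.3,0,0,0,0,0.6, -1,0.6,0,0,0,0,0.6, -1,0.6,0,0,0,0,0.6, -1,0.6,0,0,0,0,0.6, -1,0.6,0,0,0,0,0.6, 0,0,0,0,0,0,0.6]' | grep -E 'pos|force'
python3 - <<'E'
from h import *
where((.4775,.0324));meas("top","crop5.png");dowel();dowel("top")
E
```

```text
ee_pos: [0.5671, 0.1209, 0.0446]
ft_force: [-3.1, 1.7, 8.6]
grasp_force: 4.8
ee_pos: [0.5689, 0.123, 0.0607]
ft_force: [0.8, 0.2, -0.2]
grasp_force: 0.0
ee_pos: [0.452, 0.0136, 0.1935]
ft_force: [0.8, -0.4, 0.4]
grasp_force: 0.0
ee_pos: [0.3791, -0.1688, 0.1922]
ft_force: [0.0, 0.8, 0.0]
grasp_force: 0.0
t 24.1667 p [ 0.3791 -0.1688  0.1922] xang 42.59 zaxis [ 0.001 -0.002 -1.   ] to target in tool mm [208.6 -81.5  -0.3] F [0.  0.8 0. ] grip 0.0513
top red {'n': 11, 'mid': array([0.5717, 0.1154]), 'ang': np.float64(-47.6), 'len': np.float64(0.192), 'zmax': 0.0119}
top blue {'n': 116, 'mid': array([0.5691, 0.1218]), 'ang': np.float64(-46.3), 'len': np.float64(0.135), 'zmax': 0.0521}
top wood {'n': 789, 'mid': array([0.6025, 0.0888]), 'ang': np.float64(-40.1), 'len': np.float64(0.238), 'zmax': 0.0498}
scene n 603 bx 122.6 yaw 1.48 dz -0.8 by 6.0 len 140.0 stripe 101 1.5
top n 644 bx 126.3 yaw 1.75 dz -0.7 by 12.2 len 153.0 stripe 113 4.9
```

View pics/crop5.png

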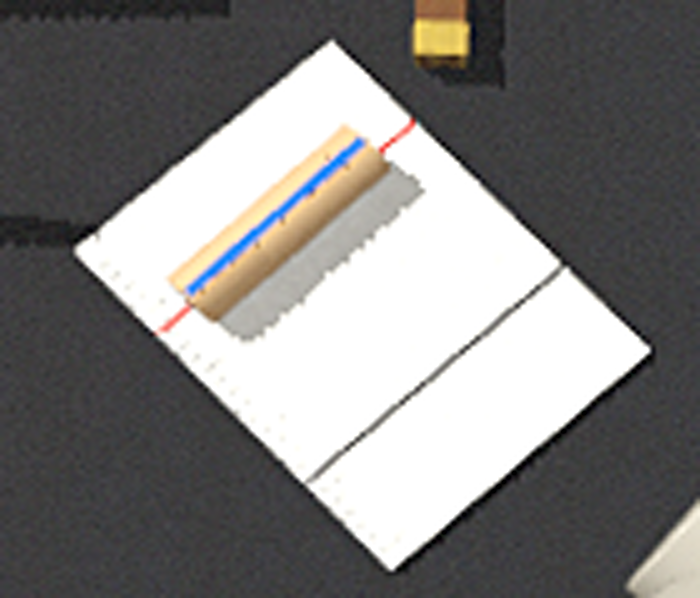

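The crop shows the dowel lying across the red line, its stripe running (363,140)–(190,290) along the top. It is within about 1 mm of the line, the stripe is within about 3° of the top, yaw is about 1.5°, and the hand is clear. Handing in.

```bash
python3 -c "
from plant import arm
print(arm.sign_off())"
```

```text
the job is handed in; nothing more can be done
None
```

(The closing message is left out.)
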